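# Park the calculator in its bay

### The arm

A 6-joint arm with a two-finger parallel gripper is mounted at the origin on a cart in front of the work surface, level with it; the furniture and walls round the work are solid. World frame = base frame: x ahead of the robot, y to its left, z up, the work surface at z = 0. Lengths are in m, angles in rad, forces in N, time in s.
With the tool pointing down it reaches from about 0.375 to 0.925 m from the base axis. Payload 5.7 kg.
Tool frame: the origin (TCP) lies at the very end of the fingers, on their centre line; the grasp point (between the pads) lies 19 mm behind it (arm.grasp_offset is the distance from the TCP to the grasp point, in m); z points along the fingers, y is the line along which they close (so a half turn about z gives the same grasp; the last joint's range is limited). The gripper opens to 85 mm and grips with 20 to 120 N. Pads are 22 mm wide; open, the fingers measure 114 mm over their backs; the gripper's body (76 mm by 85 mm) begins 54 mm behind the grasp point. The pads swing forward as they close: fully open they stand 13 mm farther back than shut.
Start: joints at [-1.458, 0.359, 1.51, -0, 1.272, -0.115], TCP at [0.135, -0.584, 0.231] pointing down, gripper open.
Joint ranges: [-2.97, 2.97], [-1.01, 2.36], [0.21, 2.38], [-0.96, 4.11], [0.2, 2.71], [-2.98, 2.98]. Speed limits (rad/s): [2.39, 2.39, 3.14, 3.14, 3.14, 3.14].

### API

Orientations are given as a rotation vector (axis times angle).
In Python, from plant import arm, grab_frame, recognise, cut_out, tip_of gives the robot as it stands.
- The arm moves only by the tool carry_out, never from a script. Its argument "targets" is a list of rows, each an object with "grip": the closure, from -1 (fully open) to 1 (shut); "delta_pos": the shift along the world's x, y, z in m, a list of three; "yaw": the turn about the world's z in degrees. A call has 1 to 5 rows; each row shifts and turns the commanded pose from where the row before left it; what a row does not reach is not made up. A row lasts 1/8 s, in which the tool goes at most 62.5 mm and 10.7 degrees, less where a joint would pass 70% of its speed; a pose out of reach is approached as far as the arm can. A call with a gripper value outside its range is refused whole. The fingers move at their own pace and stop on an object; the grip force is fixed at half the most. Time passes only in rows, so rows that do not move let the fingers close. It gives the time, the measured TCP pose, the force, the opening and the grip force at its end, in the units of the state.
- arm.state(): the state, without advancing time (a new reading comes with each control period).
- grab_frame(name): name is "scene" or "top" or "wrist"; returns a dict with "img" (384x512x3 uint8, red, green, blue), "fx", "fy", "cx", "cy" (pixels), "T" (4x4, takes a point from camera to world coordinates). Camera axes: x right, y down, z forward; pixel columns grow to the right and rows downward; lengths in m; the calibration is good to about 2 mm. A picture is of the moment at which its call begins. There is no depth.
- arm.sign_off(): hands the job in; it is judged then, once.
Trained networks look in a picture, given as the dict that the camera call returned (one of the last four; its "shot" number tells which), for a name from the list of things; names that differ only in an ending like _2 or _b are one class to them, and where a whole thing is asked for, a point or a joint stands for the part that bears it (a point fixed in the world has none). Each returns a list of dicts, best first, with "score" (0 to 1); they miss things now and then, are a little off and sometimes report something else, mostly with a low value. They report only what shows in the picture. A call takes as long as a camera call.
- recognise(picture, thing): "position" ([x, y, z] in m, in world coordinates, good to about 4 mm: the middle of the surface that is visible of it).
- cut_out(picture, thing): "pixels" (384x512 bool, what is visible of it).
- tip_of(picture, thing): "position" ([x, y, z] in m, in world coordinates, good to about 4 mm: a listed point, or the origin of a listed thing).
The state is a dict: "t": time; "joint_positions": joint angles; "dq": joint speeds; "joint_torque": joint torques, N m; "tcp_pos": TCP position; "tcp_rot": TCP orientation; "contact_force": force on the tool from outside, world axes, zero at the start; "torque": the same for the moment, N m; "gripper_width": finger opening in m; "finger_force": force on a finger pad.
Only numpy, scipy, OpenCV 4.12 (cv2) and the standard library are available. Lean on these libraries where they do the work, as an engineer would, in place of code of your own. Each camera call takes 0.05 s, during which the arm holds its last target. There are 200 camera calls.

### The job

Clear the serving space: with the fingertips, push the pocket calculator along the counter, short end first, through the narrow gap between the two brass posts and on into its wooden parking bay until it stops against the back rail. Only push it, keeping it flat on the counter: never lift, carry or tip it. Leave the other things standing round it where they are, and finish with the hand clear.

Things in the scene. Friction and masses are not known exactly. Their poses are not given: they have to be found in the camera images.
- calculator: dark pocket calculator lying flat with its keys up, loose, about 0.09 kg; 120 mm long (its x axis), 74 mm wide (its y axis), 13 to 15 mm high; origin at the centre of its underside. It starts 0.105 to 0.145 m in front of the gap, up to 30 mm off the bay's centre line and up to 0.4 rad askew; either short end may go in first
- bay: wooden parking bay fixed to the counter, no floor of its own. Origin on the counter, midway between its two brass gate posts; x points straight into the bay (robot's left, within 0.2 rad of world +y), y across the gap. Posts 22 mm diameter, 32 mm tall, centred at x = 0, y = +52 and -52 mm: 82 mm clear between them (4 mm a side for the calculator)
- bay_home (a point): where the calculator's origin lies when it is home, on the counter at x = 90 mm, y = 0 in the bay's frame; axes as the bay's. Side rails 22 mm high, 14 mm thick, 90 mm clear between, run from bay x = 0 to 164 mm; the back rail, same section, has its inner face at bay x = 150 mm. At home the calculator's near end is 30 mm past the posts' centres
- soap: paper-wrapped white soap, 48 x 48 x 26 mm, behind the work, beside a tall fixed drum (about 0.26 m across, centred at world x 0.81, y -0.09 m; keep the wrist clear of it); leave alone. Origin at the centre of its underside
- tape_roll: roll of brown packing tape lying flat, 93 mm across, 24 mm high, at the right front of the counter; leave alone. Origin at the centre of its underside
- weight: brass knob weight, 29 mm across, 45 mm tall, near the left front of the counter; leave alone. Origin at the centre of its underside
- marker: red marker pen lying flat, 132 x 17 x 16 mm, along the near edge of the counter; leave alone. Origin at the centre of its underside
- tea_mug: white mug, 82 mm across (114 mm with handle), 91 mm tall, behind the bay; leave alone. Origin at the centre of its underside
- honey_jar_1: full honey jar with copper lid, 83 mm across, 123 mm tall, right of the work; leave alone. Origin at the centre of its underside
- honey_jar_2: another such honey jar, right of the work; leave alone. Origin at the centre of its underside
- honey_jar_4: another such honey jar, right of the work; leave alone. Origin at the centre of its underside

How it is judged:
At the end, for the whole second after the job is handed in: The calculator lies flat and at rest on the counter inside the bay, wholly past the posts and up to the back rail: its centre no more than 9 mm short of the home position (x over 81 mm in the bay's frame), within 14 mm of the centre line, and its long axis within 0.17 rad of the bay's (x of calculator in the frame of bay between 0.081 and 0.096 m and y of calculator in the frame of bay between -0.014 and 0.014 m and angle between the x axis of calculator and the x axis of bay, either way round below 0.17 rad and angle between calculator's own z axis and vertical below 0.05 rad and height (world z) of calculator below 0.004 m and linear speed of calculator below 0.01 m/s); the robot touches nothing.
It fails at once if the calculator is lifted more than 10 mm off the counter (height (world z) of calculator above 0.01 m).
It fails at once if the calculator is tipped up by more than 0.15 rad (angle between calculator's own z axis and vertical above 0.15 rad).
It fails at once if one of the other things is moved by more than 20 mm (distance of any of soap, tape_roll, weight, marker, tea_mug, honey_jar_1, honey_jar_2, honey_jar_4 from where it was at the start of the episode above 0.02 m).
It also fails if it takes over 70 s, if anything falls off the work surface, if the arm or the gripper's body presses on something with over 40 N, if the wrist force passes 120 N, or if a joint passes its speed limit or range.

## Working session

There is one attempt and no reset: what is moved stays moved. The work goes in short steps, Python scripts to look and compute and a tool call to move; the robot and the scene stay as the last step left them, time stands still between calls to the robot, and variables do not carry over. Pictures are saved under pics/ and viewed, at most 13 in all, crops included, and the job is handed in when it is done.

Besides the shell and the picture viewer there is one more tool, called after "Call:" by a JSON object that holds its "api" and its "payload", one argument or row to a line. carry_out: Moves the arm, as the interface text tells. Its arguments: {"type":"object","properties":{"targets":{"type":"array","items":{"type":"object","properties":{"grip":{"type":"number"},"delta_pos":{"type":"array","items":{"type":"number"}},"yaw":{"type":"number"}}}}},"required":["targets"]}

```bash
ls; mkdir -p pics; cat > h.py <<'E'
import numpy as np, cv2
from plant import arm, grab_frame, recognise, cut_out, tip_of
def ray(f,u,v,z):
    T=np.array(f["T"]); d=T[:3,:3]@np.array([(u-f["cx"])/f["fx"],(v-f["cy"])/f["fy"],1]); o=T[:3,3]
    return (o+d*(z-o[2])/d[2])
def proj(f,p):
    T=np.array(f["T"]); q=T[:3,:3].T@(np.array(p)-T[:3,3]); return np.array([f["fx"]*q[0]/q[2]+f["cx"],f["fy"]*q[1]/q[2]+f["cy"]])
def calc(f,z=0.014):
    r=cut_out(f,"calculator")
    if not r: return None
    m=r[0]["pixels"].astype(np.uint8)
    c=max(cv2.findContours(m,cv2.RETR_EXTERNAL,cv2.CHAIN_APPROX_NONE)[0],key=cv2.contourArea)[:,0]
    w=np.array([ray(f,u,v,z)[:2] for u,v in c],np.float32)
    (cx,cy),(a,b),ang=cv2.minAreaRect((w*1000))
    if a<b: ang+=90
    ang=(ang)%180
    return r[0]["score"],np.round([cx,cy,max(a,b),min(a,b),ang],1)
E
python3 - <<'E'
from h import *
for n in ["top","scene"]:
    f=grab_frame(n); cv2.imwrite(f"pics/{n}0.png",f["img"][:,:,::-1])
    print(n,calc(f),f["T"][:3,3] if hasattr(f["T"],"shape") else f["T"])
    for t in ["bay","bay_home","calculator"]:
        print(t,[(round(r["score"],2),np.round(r["position"],3)) for r in tip_of(f,t)][:2])
    for t in ["soap","tea_mug","honey_jar_1","weight","tape_roll","marker"]:
        print(t,[(round(r["score"],2),np.round(r["position"],3)) for r in tip_of(f,t)][:4])
E
```

```text
pics
top (0.68, array([525.3,  34.1, 116.5,  74.3,  92.8])) [ 0.33204093 -0.09409641  1.41109577]
bay [(0.87, array([ 0.513,  0.156, -0.002]))]
bay_home [(0.65, array([0.744, 0.193, 0.002])), (0.56, array([0.527, 0.238, 0.002]))]
calculator [(0.57, array([0.525, 0.036, 0.006]))]
soap [(0.53, array([0.727, 0.068, 0.002]))]
tea_mug [(0.92, array([0.746, 0.195, 0.001]))]
honey_jar_1 [(0.83, array([ 0.581, -0.448,  0.005])), (0.57, array([ 0.484, -0.502,  0.004]))]
weight [(0.47, array([ 0.355,  0.334, -0.   ]))]
tape_roll [(0.58, array([ 0.37 , -0.362, -0.001]))]
marker [(0.7, array([ 0.346,  0.203, -0.002]))]
scene (0.72, array([ 614.8, -635.6,  250.9,   89.6,  135.1])) [-0.40135656  0.36880184  0.62485951]
bay [(0.78, array([0.518, 0.15 , 0.002])), (0.66, array([ 0.343,  0.207, -0.001]))]
bay_home [(0.55, array([ 0.525,  0.243, -0.004]))]
calculator [(0.91, array([ 0.528,  0.035, -0.002])), (0.56, array([ 0.723,  0.071, -0.   ]))]
soap [(0.57, array([0.722, 0.066, 0.002]))]
tea_mug [(0.58, array([ 0.745,  0.19 , -0.   ]))]
honey_jar_1 [(0.64, array([ 0.582, -0.446,  0.005])), (0.58, array([ 0.482, -0.509,  0.004]))]
weight [(0.49, array([ 0.354,  0.336, -0.003])), (0.21, array([ 0.748,  0.191, -0.002]))]
tape_roll []
marker [(0.82, array([ 0.338,  0.205, -0.002]))]
```

View pics/top0.png

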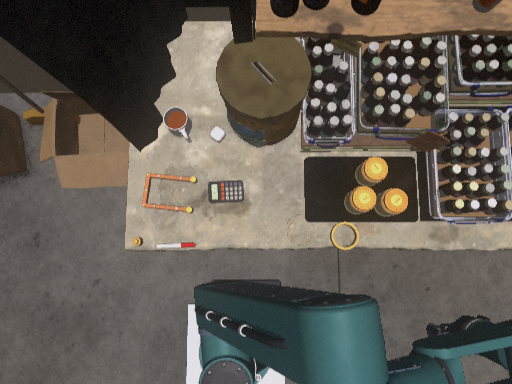

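View pics/scene0.png

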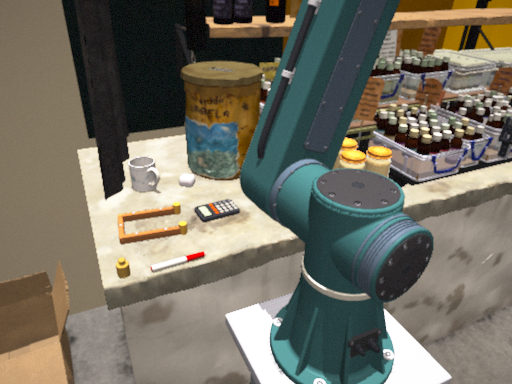

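The top view shows the posts at about (193,179) and (189,210), the bay to their left, and the calculator at (226,191). The soap is at (217,134) and the mug at (176,122). The scene view agrees. I'll move in to use the wrist camera.

Call:
{"api": "carry_out", "payload": {
  "targets": [
    {"delta_pos": [0.02, 0.03, 0.045], "yaw": 0, "grip": -1},
    {"delta_pos": [0.03, 0.045, 0.025], "yaw": 0, "grip": -1},
    {"delta_pos": [0.038, 0.048, 0], "yaw": 0, "grip": -1},
    {"delta_pos": [0.038, 0.048, 0], "yaw": 0, "grip": -1},
    {"delta_pos": [0.038, 0.048, 0], "yaw": 0, "grip": 0}
  ]
}}

```text
t: 1.72
tcp_pos: [0.3004, -0.364, 0.3016]
tcp_rot: [3.121, 0.356, 0.001]
contact_force: [1.0, -0.5, -0.2]
gripper_width: 0.0696
finger_force: 0.0
```

Call:
{"api": "carry_out", "payload": {
  "targets": [
    {"delta_pos": [0.038, 0.048, 0], "yaw": 0, "grip": 0},
    {"delta_pos": [0.038, 0.048, 0], "yaw": 0, "grip": 0},
    {"delta_pos": [0.038, 0.048, 0], "yaw": 0, "grip": 0},
    {"delta_pos": [0.038, 0.048, 0], "yaw": 0, "grip": 0},
    {"delta_pos": [0.038, 0.048, 0], "yaw": 0, "grip": 0}
  ]
}}

```text
t: 2.35
tcp_pos: [0.4906, -0.1238, 0.3016]
tcp_rot: [3.121, 0.357, 0.001]
contact_force: [1.3, -0.7, 0.6]
gripper_width: 0.043
finger_force: 0.0
```

```bash
python3 - <<'E'
from h import *
from scipy.spatial.transform import Rotation as R
s=arm.state(); print(s["t"],s["tcp_pos"],R.from_rotvec(s["tcp_rot"]).as_matrix().round(3),s["gripper_width"],s["joint_positions"])
f=grab_frame("wrist"); print(np.round(f["T"],3)); cv2.imwrite("pics/w0.png",f["img"][:,:,::-1]); print(calc(f))
E
```

```text
2.35 [ 0.49064684 -0.12376199  0.30158663] [[ 0.974  0.226  0.001]
 [ 0.226 -0.974 -0.   ]
 [ 0.001  0.001 -1.   ]] 0.04298914733936242 [-3.83585209e-01  1.60967625e-01  1.60810878e+00 -1.22329338e-04
  1.37154320e+00  9.59296138e-01]
[[ 0.227 -0.932 -0.282  0.563]
 [-0.974 -0.217 -0.067 -0.109]
 [ 0.001  0.29  -0.957  0.445]
 [ 0.     0.     0.     1.   ]]
(0.83, array([526.5,  32.4, 123. ,  75.4,  92.5]))
```

View pics/w0.png

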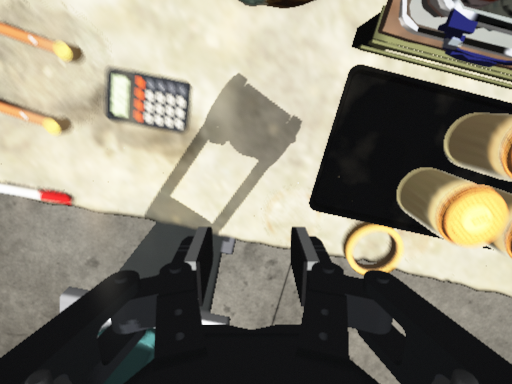

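The wrist view shows the calculator at about (148,100) and the posts at (65,50) and (52,125). I'll turn the hand so the camera looks ahead over the bay.

Call:
{"api": "carry_out", "payload": {
  "targets": [
    {"delta_pos": [0.007, 0.015, 0], "yaw": 10, "grip": 0},
    {"delta_pos": [0.007, 0.015, 0], "yaw": 10, "grip": 0},
    {"delta_pos": [0.007, 0.015, 0], "yaw": 10, "grip": 0},
    {"delta_pos": [0.007, 0.015, 0], "yaw": 10, "grip": 0},
    {"delta_pos": [0.006, 0.01, 0], "yaw": 10, "grip": 0}
  ]
}}

```text
t: 3.08
tcp_pos: [0.5233, -0.0557, 0.3013]
tcp_rot: [-2.673, -1.65, 0.001]
contact_force: [-0.3, 0.3, -0.4]
gripper_width: 0.0426
finger_force: 0.0
```

Call:
{"api": "carry_out", "payload": {
  "targets": [
    {"delta_pos": [0, 0, 0], "yaw": 10, "grip": 0},
    {"delta_pos": [0, 0, 0], "yaw": 10, "grip": 0},
    {"delta_pos": [0, 0, 0], "yaw": 7, "grip": 0},
    {"delta_pos": [0, 0, 0], "yaw": 0, "grip": 0}
  ]
}}

```text
t: 3.58
tcp_pos: [0.5231, -0.0562, 0.3013]
tcp_rot: [-2.222, -2.22, 0.001]
contact_force: [-0.2, -0.8, -0.9]
gripper_width: 0.0428
finger_force: 0.0
```

```bash
python3 - <<'E'
from h import *
from scipy.spatial.transform import Rotation as R
s=arm.state(); print(s["t"],s["tcp_pos"],R.from_rotvec(s["tcp_rot"]).as_matrix().round(3),s["gripper_width"],s["joint_positions"])
f=grab_frame("wrist"); print(np.round(f["T"],3)); cv2.imwrite("pics/w1.png",f["img"][:,:,::-1]); print(calc(f))
for t in ["bay","bay_home","calculator"]:
        print(t,[(round(r["score"],2),np.round(r["position"],3)) for r in tip_of(f,t)][:2])
np.save("f1.npy",{k:f[k] for k in f},allow_pickle=True)
E
```

```text
3.575 [ 0.52312673 -0.05618628  0.30125247] [[ 0.001  1.    -0.   ]
 [ 1.    -0.001 -0.   ]
 [-0.    -0.    -1.   ]] 0.04276401552791753 [-2.38091627e-01  1.93025249e-01  1.56833556e+00 -3.34963561e-04
  1.38051223e+00 -2.37201800e-01]
[[ 1.    -0.    -0.     0.524]
 [-0.    -0.957 -0.291  0.016]
 [-0.     0.291 -0.957  0.444]
 [ 0.     0.     0.     1.   ]]
(0.65, array([525.7,  35.4, 119.2,  74.4,  93.1]))
bay []
bay_home []
calculator []
```

View pics/w1.png

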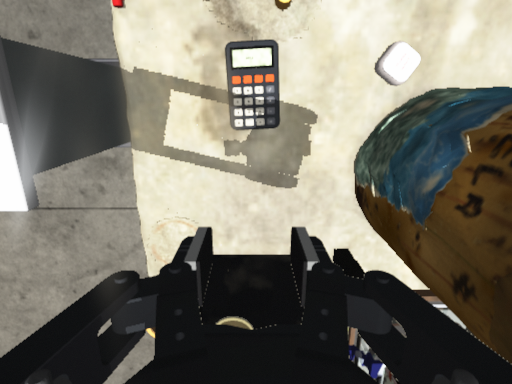

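The calculator is at (252,85), nearly straight. The posts lie off the top of the picture, so I'll move forward to measure the bay.

Call:
{"api": "carry_out", "payload": {
  "targets": [
    {"delta_pos": [0, 0.05, 0], "yaw": 0, "grip": 0},
    {"delta_pos": [0, 0.05, 0], "yaw": 0, "grip": 0},
    {"delta_pos": [0, 0.05, 0], "yaw": 0, "grip": 0},
    {"delta_pos": [0, 0, 0], "yaw": 0, "grip": 0}
  ]
}}

```text
t: 4.32
tcp_pos: [0.5232, 0.0975, 0.3013]
tcp_rot: [-2.216, -2.226, -0.001]
contact_force: [-0.0, -0.1, -0.4]
gripper_width: 0.0424
finger_force: 0.0
```

```bash
python3 - <<'E'
from h import *
f=grab_frame("wrist"); im=f["img"]; cv2.imwrite("pics/w2.png",im[:,:,::-1]); print(calc(f))
for t in ["bay","bay_home","calculator"]:
        print(t,[(round(r["score"],2),np.round(r["position"],3)) for r in tip_of(f,t)][:2])
hsv=cv2.cvtColor(im,cv2.COLOR_RGB2HSV)
r=cut_out(f,"bay")
if r:
    m=r[0]["pixels"]; print(r[0]["score"],m.sum())
    np.save("m2.npy",m)
    o=im.copy(); o[m]=(o[m]//2+np.array([0,127,0])).astype(np.uint8)
    cv2.imwrite("pics/w2b.png",np.hstack([cv2.resize(im[:250,100:420],None,fx=1.25,fy=1.25),cv2.resize(o[:250,100:420],None,fx=1.25,fy=1.25)])[:,:,::-1])
np.save("f2.npy",dict(f),allow_pickle=True)
E
```

```text
(0.69, array([526.9,  37. , 123. ,  75.3,  93.5]))
bay []
bay_home []
calculator [(0.79, array([ 0.527,  0.036, -0.001]))]
0.87 2899
```

View pics/w2.png

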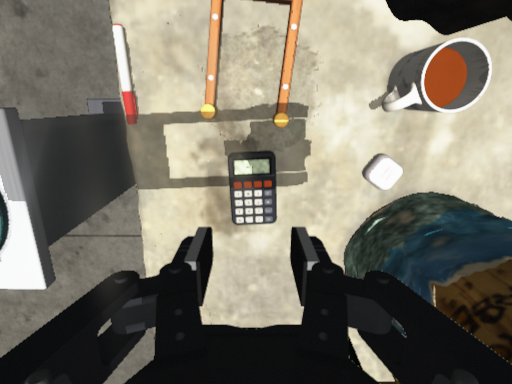

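The posts are at about (208,111) and (281,119) with the rails running up from them. The calculator is at (252,188). Next I'll fit the bay's pose.

```bash
python3 - <<'E'
from h import *
f=np.load("f2.npy",allow_pickle=True).item(); im=f["img"]; m=np.load("m2.npy")
hsv=cv2.cvtColor(im,cv2.COLOR_RGB2HSV)
P=[]
for u,v in [(208,111),(281,119)]:
    print(hsv[v,u],hsv[v-25,u+2])
    y=((hsv[...,0]>19)&(hsv[...,0]<32)&(hsv[...,1]>130)).astype(np.uint8); k=np.zeros_like(y); k[v-13:v+14,u-13:u+14]=1
    c=max(cv2.findContours(y*k,0,2)[0],key=cv2.contourArea); (a,b),r=cv2.minEnclosingCircle(c); print(a,b,r,cv2.contourArea(c))
    P.append(ray(f,a,b,.031)[:2])
P=np.array(P); d=P[1]-P[0]; print(P, np.linalg.norm(d),"mid",P.mean(0),"bay x ang",np.degrees(np.arctan2(d[1],d[0]))+90)
L=[]
for lo,hi in [(195,235),(262,310)]:
    pts=[]
    for v in range(20,95):
        c=np.flatnonzero(m[v,lo:hi])
        if len(c)>3: pts.append(ray(f,lo+(c[0]+c[-1])/2,v,.018)[:2])
    l=cv2.fitLine(np.array(pts,np.float32),cv2.DIST_HUBER,0,.001,.001).ravel(); l=l*np.sign(l[1]) if 0 else l
    L.append(l); print(l,np.degrees(np.arctan2(l[1],l[0]))%180)
mx=[l[2]+l[0]/l[1]*(P.mean(0)[1]-l[3]) for l in L]; print(mx,np.mean(mx))
E
```

```text
[ 27 131 236] [ 14 133 239]
213.5 111.0 0.5001000165939331 0.0
[ 22 149 230] [ 15 148 241]
281.0 120.5 7.017934322357178 38.5
[[0.47054661 0.15507841]
 [0.56546076 0.14258172]] 0.09573329043681522 mid [0.51800369 0.14883007] bay x ang 82.49940160373126
[0.10530718 0.9944397  0.47130594 0.232231  ] 83.95513
[0.10859177 0.99408644 0.5739075  0.22617641] 83.765854
[np.float64(0.46247411107597075), np.float64(0.5654583543354438)] 0.5139662327057073
```

Bay origin is about (0.514, 0.149) with its axis at 83.8°. The calculator sits at about (−0.111, −0.024) in the bay frame, 9.4° askew. First I'll square it up with a flush two-finger push on its far (+x) long side. After that I'll push the short end.

Call:
{"api": "carry_out", "payload": {
  "targets": [
    {"delta_pos": [0.014, -0.014, -0.01], "yaw": 10.5, "grip": 0},
    {"delta_pos": [0.014, -0.014, -0.02], "yaw": 10.5, "grip": 0},
    {"delta_pos": [0.014, -0.014, -0.02], "yaw": 10.5, "grip": 0},
    {"delta_pos": [0.014, -0.014, -0.02], "yaw": 10.5, "grip": 0},
    {"delta_pos": [0.012, -0.012, -0.02], "yaw": 10.5, "grip": 0}
  ]
}}

```text
t: 5.25
tcp_pos: [0.5921, 0.0247, 0.2106]
tcp_rot: [1.002, 2.977, -0.0]
contact_force: [-0.3, 0.7, 0.3]
gripper_width: 0.0425
finger_force: 0.0
```

Call:
{"api": "carry_out", "payload": {
  "targets": [
    {"delta_pos": [0, 0, -0.02], "yaw": 10.5, "grip": 0},
    {"delta_pos": [0, 0, -0.03], "yaw": 10.5, "grip": 0},
    {"delta_pos": [0, 0, -0.03], "yaw": 10.5, "grip": 0},
    {"delta_pos": [0, 0, -0.03], "yaw": 0, "grip": 0},
    {"delta_pos": [0, 0, 0], "yaw": 0, "grip": 0}
  ]
}}

```text
t: 5.88
tcp_pos: [0.5895, 0.0256, 0.0992]
tcp_rot: [-0.166, -3.132, 0.0]
contact_force: [-1.3, -0.7, 0.6]
gripper_width: 0.0429
finger_force: 0.0
```

```bash
python3 - <<'E'
from h import *
from scipy.spatial.transform import Rotation as R
s=arm.state(); M=R.from_rotvec(s["tcp_rot"]).as_matrix(); print(s["t"],s["tcp_pos"],"tool y deg",np.degrees(np.arctan2(M[1,1],M[0,1])),s["gripper_width"],s["joint_positions"])
f=grab_frame("wrist"); cv2.imwrite("pics/w3.png",f["img"][:,:,::-1]); print(calc(f), calc(grab_frame("top")))
E
```

```text
5.875 [0.5894654  0.02559966 0.09916107] tool y deg 83.94982777882308 0.042874787852411084 [-7.35104232e-02  4.92027373e-01  1.66469491e+00 -2.45947711e-04
  9.90051730e-01 -1.53857489e+00]
(0.56, array([525.5,  35.1, 118.1,  72.8,  92.9])) (0.49, array([528. ,  -7.5,  62. ,  34. , 179.9]))
```

View pics/w3.png

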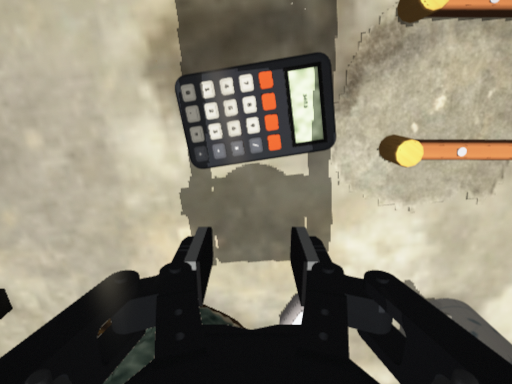

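The calculator is at (255,110) with the fingertips behind it at row 230. The near post is at (408,152). Next I'll descend and push sideways.

Call:
{"api": "carry_out", "payload": {
  "targets": [
    {"delta_pos": [0, 0.003, -0.045], "yaw": 0, "grip": 0},
    {"delta_pos": [0, 0, -0.035], "yaw": 0, "grip": 0},
    {"delta_pos": [0, 0, -0.01], "yaw": 0, "grip": 0},
    {"delta_pos": [0, 0, -0.005], "yaw": 0, "grip": 0},
    {"delta_pos": [0, 0, 0], "yaw": 0, "grip": 0}
  ]
}}

```text
t: 6.7
tcp_pos: [0.5926, 0.0294, 0.0074]
tcp_rot: [0.163, 3.135, -0.0]
contact_force: [-0.2, 0.5, 0.4]
gripper_width: 0.0428
finger_force: 0.0
```

Call:
{"api": "carry_out", "payload": {
  "targets": [
    {"delta_pos": [-0.008, 0.001, 0], "yaw": 0, "grip": 0},
    {"delta_pos": [-0.006, 0.0005, 0], "yaw": 0, "grip": 0},
    {"delta_pos": [-0.006, 0.0005, 0], "yaw": 0, "grip": 0},
    {"delta_pos": [-0.006, 0.0005, 0], "yaw": 0, "grip": 0},
    {"delta_pos": [0, 0, 0], "yaw": 0, "grip": 0}
  ]
}}

```text
t: 7.32
tcp_pos: [0.5646, 0.0321, 0.0062]
tcp_rot: [-0.163, -3.136, 0.0]
contact_force: [0.3, 0.8, -0.8]
gripper_width: 0.0429
finger_force: 0.0
```

```bash
python3 - <<'E'
from h import *
s=arm.state();print(s["tcp_pos"],s["contact_force"])
f=grab_frame("wrist"); cv2.imwrite("pics/w4.png",f["img"][:,:,::-1]); print(calc(f))
print([(round(r["score"],2),np.round(r["position"],3)) for r in tip_of(f,"calculator")])
E
```

```text
[0.5645848  0.03213806 0.00623706] [ 0.2598023   0.81250035 -0.83467374]
(0.74, array([514.8,  39.3, 116.9,  72.5,  86.9]))
[]
```

View pics/w4.png

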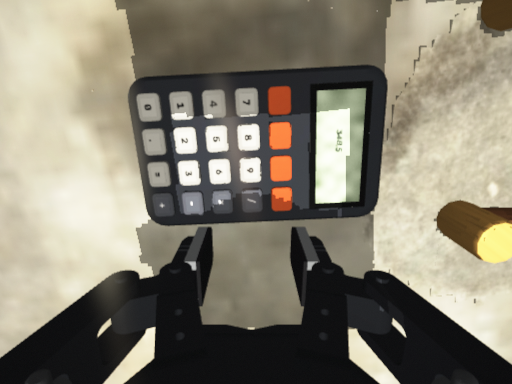

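The fingers are in contact and the calculator is aligning (87°). I need about 12.5 mm more.

Call:
{"api": "carry_out", "payload": {
  "targets": [
    {"delta_pos": [-0.004, 0.0005, 0], "yaw": 0, "grip": 0},
    {"delta_pos": [-0.004, 0.0005, 0], "yaw": 0, "grip": 0},
    {"delta_pos": [-0.0045, 0.0004, 0], "yaw": 0, "grip": 0},
    {"delta_pos": [0, 0, 0], "yaw": 0, "grip": 0},
    {"delta_pos": [0, 0, 0], "yaw": 0, "grip": 0}
  ]
}}

```text
t: 8.1
tcp_pos: [0.5528, 0.0335, 0.0063]
tcp_rot: [-0.163, -3.137, 0.0]
contact_force: [0.8, 0.8, 0.6]
gripper_width: 0.0424
finger_force: 0.0
```

Call:
{"api": "carry_out", "payload": {
  "targets": [
    {"delta_pos": [0.03, -0.003, 0], "yaw": 0, "grip": 0},
    {"delta_pos": [0.01, 0, 0.05], "yaw": 0, "grip": 0},
    {"delta_pos": [0, 0, 0.05], "yaw": 0, "grip": 0},
    {"delta_pos": [0, 0, 0.03], "yaw": 0, "grip": 0},
    {"delta_pos": [0, 0, 0.0], "yaw": 0, "grip": 0}
  ]
}}

```text
t: 8.72
tcp_pos: [0.5952, 0.0303, 0.139]
tcp_rot: [0.163, 3.132, -0.0]
contact_force: [-0.4, 0.5, -0.2]
gripper_width: 0.0431
finger_force: 0.0
```

```bash
python3 - <<'E'
from h import *
s=arm.state();print(s["tcp_pos"])
f=grab_frame("wrist"); print(calc(f)); im=f["img"]
cv2.imwrite("pics/w5.png",im[:,:,::-1]); np.save("f5.npy",dict(f),allow_pickle=True)
for r in cut_out(f,"bay")[:2]:
    m=r["pixels"]; print(r["score"],m.sum(),np.argwhere(m).min(0),np.argwhere(m).max(0))
O=np.array([.514,.149]);ex=np.array([.108,.994]);ey=np.array([-.994,.108])
for q in [-.052,.052]: print(proj(f,[*(O+q*ey),.032]))
E
```

```text
[0.59515297 0.03032287 0.13902643]
(0.95, array([504.4,  42.4, 118.4,  72.1,  84.1]))
0.61 5844 [  0 357] [149 511]
[379.19317327 138.58943493]
[398.04114571   1.32399586]
```

View pics/w5.png

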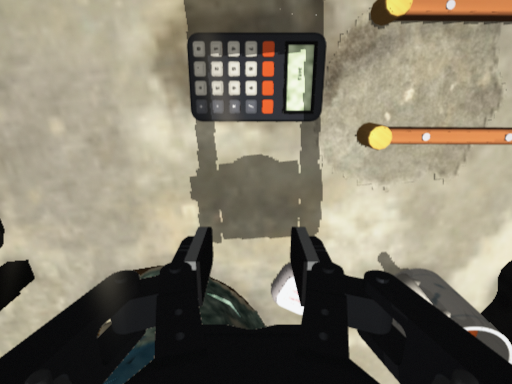

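The calculator now lies parallel to the rails at 84.1°, (258,77), and centred within about 2 mm. The posts appear at (380,137) and (398,6), close to where the model projects them. I'll go behind its short end.

Call:
{"api": "carry_out", "payload": {
  "targets": [
    {"delta_pos": [-0.012, -0.01, 0.01], "yaw": -10, "grip": 0.2},
    {"delta_pos": [-0.012, -0.01, 0], "yaw": -10, "grip": 0.2},
    {"delta_pos": [-0.012, -0.01, 0], "yaw": -10, "grip": 0.2},
    {"delta_pos": [-0.012, -0.01, 0], "yaw": -10, "grip": 0.2},
    {"delta_pos": [-0.012, -0.01, 0], "yaw": -10, "grip": 0.2}
  ]
}}

```text
t: 9.5
tcp_pos: [0.5313, -0.0197, 0.1445]
tcp_rot: [-1.48, -2.767, 0.002]
contact_force: [0.3, 0.7, 0.3]
gripper_width: 0.0343
finger_force: 0.0
```

Call:
{"api": "carry_out", "payload": {
  "targets": [
    {"delta_pos": [-0.012, -0.01, 0], "yaw": -10, "grip": 0.2},
    {"delta_pos": [-0.012, -0.01, 0], "yaw": -10, "grip": 0.2},
    {"delta_pos": [-0.012, -0.003, 0], "yaw": -10, "grip": 0.2},
    {"delta_pos": [-0.005, 0, 0], "yaw": -10, "grip": 0.2},
    {"delta_pos": [0, 0, 0], "yaw": 0, "grip": 0.2}
  ]
}}

```text
t: 10.12
tcp_pos: [0.4905, -0.0424, 0.1449]
tcp_rot: [-2.33, -2.103, 0.003]
contact_force: [-0.3, -0.3, 0.9]
gripper_width: 0.0339
finger_force: 0.0
```

```bash
cat >> h.py <<'E'
from scipy.spatial.transform import Rotation as R
O=np.array([.515,.149]);ex=np.array([.108,.994]);ey=np.array([-.994,.108])
def bay(p): d=np.array(p[:2])-O; return np.round([d@ex*1000,d@ey*1000],1)
def look(name):
    s=arm.state(); M=R.from_rotvec(s["tcp_rot"]).as_matrix()
    print("t",s["t"],"tcp",np.round(s["tcp_pos"],4),"bay",bay(s["tcp_pos"]),"tooly",np.degrees(np.arctan2(M[1,1],M[0,1])).round(1),"w",round(s["gripper_width"],4),"F",np.round(s["contact_force"],1))
    f=grab_frame("wrist"); cv2.imwrite(f"pics/{name}.png",f["img"][:,:,::-1]); c=calc(f); print(c)
    if c: print("calc bay",bay(c[1][:2]/1000),c[1][4]-83.8)
    return f
E
python3 - <<'E'
from h import *
f=look("w6")
for q in [-.052,.052]: print(proj(f,[*(O+q*ey),.032]))
E
```

```text
t 10.125 tcp [ 0.4905 -0.0424  0.1449] bay [-192.9    3.7] tooly -5.9 w 0.0339 F [-0.3 -0.3  0.9]
(0.76, array([505.4,  42.4, 117. ,  73.3,  84.1]))
calc bay [-107.   -2.] 0.29999999999999716
[328.33369534 -71.02631001]
[186.78178219 -71.87289082]
```

View pics/w6.png

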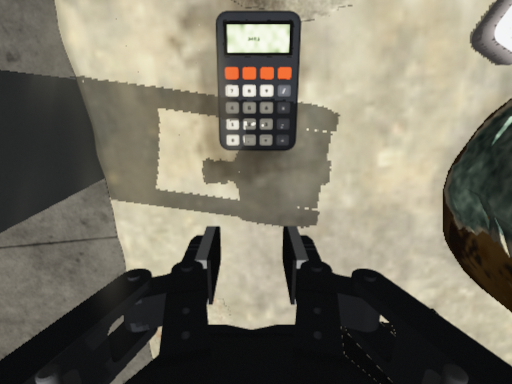

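The calculator lies straight ahead of the hand at (258,80), and the tool is about 5 mm off its line. I'll shift, descend and push to just short of the gate.

Call:
{"api": "carry_out", "payload": {
  "targets": [
    {"delta_pos": [0.005, -0.001, -0.05], "yaw": 0, "grip": 0.2},
    {"delta_pos": [0, 0, -0.05], "yaw": 0, "grip": 0.2},
    {"delta_pos": [0, 0, -0.03], "yaw": 0, "grip": 0.2},
    {"delta_pos": [0, 0, -0.009], "yaw": 0, "grip": 0.2},
    {"delta_pos": [0, 0, 0], "yaw": 0, "grip": 0.2}
  ]
}}

```text
t: 10.85
tcp_pos: [0.4971, -0.0435, 0.0071]
tcp_rot: [-2.332, -2.104, 0.001]
contact_force: [0.2, 0.2, 0.5]
gripper_width: 0.0339
finger_force: 0.0
```

Call:
{"api": "carry_out", "payload": {
  "targets": [
    {"delta_pos": [0.0011, 0.01, 0], "yaw": 0, "grip": 0.2},
    {"delta_pos": [0.0011, 0.01, 0], "yaw": 0, "grip": 0.2},
    {"delta_pos": [0.0011, 0.01, 0], "yaw": 0, "grip": 0.2},
    {"delta_pos": [0.0011, 0.01, 0], "yaw": 0, "grip": 0.2},
    {"delta_pos": [0, 0, 0], "yaw": 0, "grip": 0.2}
  ]
}}

```text
t: 11.48
tcp_pos: [0.5014, -0.0026, 0.0074]
tcp_rot: [-2.332, -2.105, -0.0]
contact_force: [0.1, 0.2, 0.0]
gripper_width: 0.0344
finger_force: 0.0
```

```bash
python3 - <<'E'
from h import *
f=look("w7")
for q in [-.052,.052]: print(proj(f,[*(O+q*ey),.032]))
E
```

```text
t 11.475 tcp [ 0.5014 -0.0026  0.0074] bay [-152.2   -2.9] tooly -5.9 w 0.0344 F [0.1 0.2 0. ]
(0.71, array([506.4,  59.5,  99.9,  72.5,  84.2]))
calc bay [-89.9  -1.1] 0.4000000000000057
[ 407.98121861 -163.35964753]
[  78.27867614 -166.2194465 ]
```

View pics/w7.png

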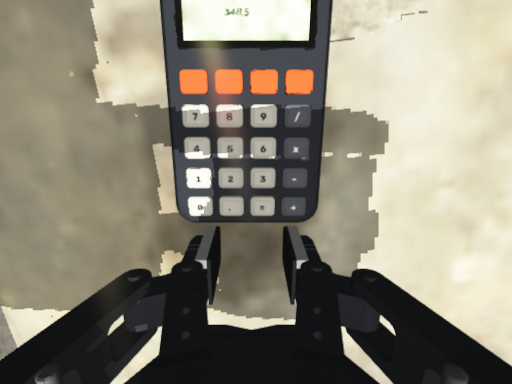

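Contact is flush and the calculator is still straight; it fills the top centre of the picture. I'll rise and take one look with the gate and calculator in the same picture to refine the line.

Call:
{"api": "carry_out", "payload": {
  "targets": [
    {"delta_pos": [-0.002, -0.02, 0], "yaw": 0, "grip": 0.2},
    {"delta_pos": [0, 0, 0.06], "yaw": 0, "grip": 0.2},
    {"delta_pos": [0, 0.04, 0.05], "yaw": 0, "grip": 0.2},
    {"delta_pos": [0, 0.05, 0.04], "yaw": 0, "grip": 0.2},
    {"delta_pos": [0, 0.03, 0.04], "yaw": 0, "grip": 0.2}
  ]
}}

```text
t: 12.2
tcp_pos: [0.4989, 0.0956, 0.1965]
tcp_rot: [-2.333, -2.103, -0.0]
contact_force: [0.0, 0.3, -0.2]
gripper_width: 0.034
finger_force: 0.0
```

Call:
{"api": "carry_out", "payload": {
  "targets": [
    {"delta_pos": [0, 0, 0.01], "yaw": 0, "grip": 0.2},
    {"delta_pos": [0, 0, 0], "yaw": 0, "grip": 0.2}
  ]
}}

```text
t: 12.45
tcp_pos: [0.4995, 0.0936, 0.2051]
tcp_rot: [2.333, 2.103, 0.0]
contact_force: [-0.6, 0.3, -0.3]
gripper_width: 0.0342
finger_force: 0.0
```

```bash
python3 - <<'E'
from h import *
f=look("w8"); im=f["img"].copy()
for q in [-.052,.052]:
    print(proj(f,[*(O+q*ey),.032]))
# model overlay: rails' top inner/outer edges, post circles
for q in [-.059,-.045,.045,.059]:
    a=proj(f,[*(O+q*ey),.022]);b=proj(f,[*(O+q*ey+.15*ex),.022]); cv2.line(im,tuple(np.round(a).astype(int).tolist()),tuple(np.round(b).astype(int).tolist()),(0,0,255),1)
for q in [-.052,.052]:
    t=np.linspace(0,6.3,30); pts=np.array([proj(f,[*(O+q*ey+.011*np.array([np.cos(x),np.sin(x)])),.032]) for x in t]).round().astype(np.int32); cv2.polylines(im,[pts],True,(255,0,255),1)
cv2.imwrite("pics/w8o.png",cv2.resize(im[:260,110:410],None,fx=2,fy=2)[:,:,::-1])
E
```

```text
t 12.45 tcp [0.4995 0.0936 0.2051] bay [-56.7   9.5] tooly -5.9 w 0.0342 F [-0.6  0.3 -0.3]
(0.75, array([508. ,  70.2, 121.1,  74.2,  84.3]))
calc bay [-79.1  -1.6] 0.5
[307.95316886 115.44281569]
[211.20491195 114.91607685]
```

View pics/w8o.png

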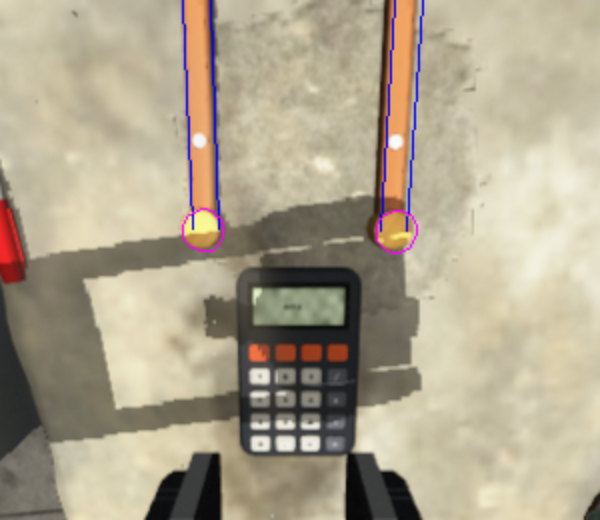

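The modelled posts match the picture at (201,230) and (396,231) in the enlarged crop. The rails lean about 1° less than I modelled, so I'll take the axis as 84.5°. The calculator is centred on the gap. I'll go back behind it and push on.

Call:
{"api": "carry_out", "payload": {
  "targets": [
    {"delta_pos": [0, -0.055, 0], "yaw": 0.5, "grip": 0.2},
    {"delta_pos": [0, -0.054, -0.03], "yaw": 0, "grip": 0.2},
    {"delta_pos": [0, 0, -0.06], "yaw": 0, "grip": 0.2},
    {"delta_pos": [0, 0, -0.06], "yaw": 0, "grip": 0.2},
    {"delta_pos": [0, 0, -0.04], "yaw": 0, "grip": 0.2}
  ]
}}

```text
t: 13.18
tcp_pos: [0.4962, -0.0157, 0.0113]
tcp_rot: [-2.324, -2.108, 0.006]
contact_force: [-0.3, -0.2, -0.2]
gripper_width: 0.0342
finger_force: 0.0
```

Call:
{"api": "carry_out", "payload": {
  "targets": [
    {"delta_pos": [0, 0, -0.008], "yaw": 0, "grip": 0.2},
    {"delta_pos": [0, 0, 0], "yaw": 0, "grip": 0.2}
  ]
}}

```text
t: 13.42
tcp_pos: [0.4988, -0.0151, 0.0066]
tcp_rot: [-2.324, -2.111, 0.002]
contact_force: [-0.2, 0.5, 0.0]
gripper_width: 0.0342
finger_force: 0.0
```

```bash
sed -i 's/ex=np.*/ex=np.array([.096,.9954]);ey=np.array([-.9954,.096])/; s/-83.8/-84.5/' h.py; python3 - <<'E'
from h import *
f=look("w9")
E
```

```text
t 13.425 tcp [ 0.4988 -0.0151  0.0066] bay [-165.     0.4] tooly -5.5 w 0.0342 F [-0.2  0.5  0. ]
(0.74, array([505.3,  52.8,  87.3,  72.8,  84.5]))
calc bay [-96.7   0.4] 0.0
```

Aligned. Push.

Call:
{"api": "carry_out", "payload": {
  "targets": [
    {"delta_pos": [0.0012, 0.012, 0], "yaw": 0, "grip": 0.2},
    {"delta_pos": [0.0012, 0.012, 0], "yaw": 0, "grip": 0.2},
    {"delta_pos": [0.0012, 0.012, 0], "yaw": 0, "grip": 0.2},
    {"delta_pos": [0.0012, 0.012, 0], "yaw": 0, "grip": 0.2},
    {"delta_pos": [0.0012, 0.012, 0], "yaw": 0, "grip": 0.2}
  ]
}}

```text
t: 14.15
tcp_pos: [0.5054, 0.0463, 0.0071]
tcp_rot: [-2.324, -2.114, 0.0]
contact_force: [0.4, -0.9, 0.4]
gripper_width: 0.0342
finger_force: 0.4
```

Call:
{"api": "carry_out", "payload": {
  "targets": [
    {"delta_pos": [0.0012, 0.012, 0], "yaw": 0, "grip": 0.2},
    {"delta_pos": [0.0012, 0.012, 0], "yaw": 0, "grip": 0.2},
    {"delta_pos": [0.0012, 0.012, 0], "yaw": 0, "grip": 0.2},
    {"delta_pos": [0, 0, 0], "yaw": 0, "grip": 0.2}
  ]
}}

```text
t: 14.65
tcp_pos: [0.5091, 0.0822, 0.0071]
tcp_rot: [-2.323, -2.115, -0.0]
contact_force: [0.4, -0.9, -0.5]
gripper_width: 0.0342
finger_force: 0.0
```

```bash
python3 - <<'E'
from h import *
f=look("w10")
for q in [-.052,.052]: print(proj(f,[*(O+q*ey),.032]))
E
```

```text
t 14.65 tcp [0.5091 0.0822 0.0071] bay [-67.   -0.5] tooly -5.4 w 0.0342 F [ 0.4 -0.9 -0.5]
(0.75, array([512.8, 144.4,  99.6,  72.4,  84.7]))
calc bay [-4.8  1.7] 0.20000000000000284
[378.53391519 114.09019432]
[119.20461283 113.31316539]
```

View pics/w10.png

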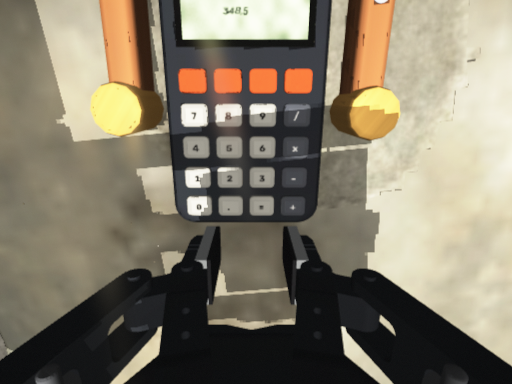

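The calculator is between the posts (120,108) and (370,112), centred with room on both sides. I'll push it on.

Call:
{"api": "carry_out", "payload": {
  "targets": [
    {"delta_pos": [0.0012, 0.012, 0], "yaw": 0, "grip": 0.2},
    {"delta_pos": [0.0012, 0.012, 0], "yaw": 0, "grip": 0.2},
    {"delta_pos": [0.0012, 0.012, 0], "yaw": 0, "grip": 0.2},
    {"delta_pos": [0.0012, 0.012, 0], "yaw": 0, "grip": 0.2},
    {"delta_pos": [0.0012, 0.012, 0], "yaw": 0, "grip": 0.2}
  ]
}}

```text
t: 15.38
tcp_pos: [0.515, 0.1423, 0.0071]
tcp_rot: [-2.324, -2.114, 0.0]
contact_force: [0.5, -0.5, 0.9]
gripper_width: 0.0341
finger_force: 0.2
```

Call:
{"api": "carry_out", "payload": {
  "targets": [
    {"delta_pos": [0.0008, 0.008, 0], "yaw": 0, "grip": 0.2},
    {"delta_pos": [0.0006, 0.006, 0], "yaw": 0, "grip": 0.2},
    {"delta_pos": [0, 0, 0], "yaw": 0, "grip": 0.2}
  ]
}}

```text
t: 15.75
tcp_pos: [0.5165, 0.1557, 0.0071]
tcp_rot: [-2.324, -2.114, -0.0]
contact_force: [-0.6, 0.0, -0.9]
gripper_width: 0.0343
finger_force: 0.0
```

```bash
python3 - <<'E'
from h import *
f=look("w11")
E
```

```text
t 15.75 tcp [0.5165 0.1557 0.0071] bay [ 6.8 -0.8] tooly -5.4 w 0.0343 F [-0.6  0.  -0.9]
(0.58, array([520.2, 217.6, 100.2,  72.4,  84.6]))
calc bay [68.8  1.4] 0.09999999999999432
```

Now small steps, watching for the reaction of the back rail.

Call:
{"api": "carry_out", "payload": {
  "targets": [
    {"delta_pos": [0.0004, 0.004, 0], "yaw": 0, "grip": 0.2},
    {"delta_pos": [0.0003, 0.003, 0], "yaw": 0, "grip": 0.2},
    {"delta_pos": [0, 0, 0], "yaw": 0, "grip": 0.2}
  ]
}}

```text
t: 16.23
tcp_pos: [0.5172, 0.1625, 0.0071]
tcp_rot: [-2.324, -2.113, -0.0]
contact_force: [-0.1, 0.6, 0.0]
gripper_width: 0.034
finger_force: 0.0
```

Call:
{"api": "carry_out", "payload": {
  "targets": [
    {"delta_pos": [0.0002, 0.002, 0], "yaw": 0, "grip": 0.2},
    {"delta_pos": [0, 0, 0], "yaw": 0, "grip": 0.2}
  ]
}}

```text
t: 16.48
tcp_pos: [0.5173, 0.1644, 0.0071]
tcp_rot: [-2.324, -2.113, -0.0]
contact_force: [-0.8, -0.4, 0.7]
gripper_width: 0.0341
finger_force: 0.0
```

Call:
{"api": "carry_out", "payload": {
  "targets": [
    {"delta_pos": [0.0002, 0.002, 0], "yaw": 0, "grip": 0.2},
    {"delta_pos": [0, 0, 0], "yaw": 0, "grip": 0.2}
  ]
}}

```text
t: 16.73
tcp_pos: [0.5175, 0.1664, 0.0071]
tcp_rot: [-2.324, -2.113, -0.0]
contact_force: [-0.0, -0.2, 0.3]
gripper_width: 0.0338
finger_force: 0.0
```

Call:
{"api": "carry_out", "payload": {
  "targets": [
    {"delta_pos": [0.0002, 0.002, 0], "yaw": 0, "grip": 0.2},
    {"delta_pos": [0, 0, 0], "yaw": 0, "grip": 0.2}
  ]
}}

```text
t: 16.98
tcp_pos: [0.5177, 0.1685, 0.0071]
tcp_rot: [-2.324, -2.113, -0.0]
contact_force: [0.8, 1.0, 0.2]
gripper_width: 0.0337
finger_force: 0.0
```

Call:
{"api": "carry_out", "payload": {
  "targets": [
    {"delta_pos": [0.0001, 0.0015, 0], "yaw": 0, "grip": 0.2},
    {"delta_pos": [0, 0, 0], "yaw": 0, "grip": 0.2}
  ]
}}

```text
t: 17.23
tcp_pos: [0.5178, 0.1699, 0.0071]
tcp_rot: [-2.324, -2.113, -0.0]
contact_force: [-0.1, 0.2, -0.6]
gripper_width: 0.0344
finger_force: 0.0
```

There's no rail reaction yet. I'll withdraw and measure from above.

Call:
{"api": "carry_out", "payload": {
  "targets": [
    {"delta_pos": [-0.002, -0.02, 0], "yaw": 0, "grip": 0.2},
    {"delta_pos": [0, 0, 0.05], "yaw": 0, "grip": 0.2},
    {"delta_pos": [0, 0.03, 0.05], "yaw": 0, "grip": 0.2},
    {"delta_pos": [0, 0.02, 0.05], "yaw": 0, "grip": 0.2},
    {"delta_pos": [0, 0, 0], "yaw": 0, "grip": 0.2}
  ]
}}

```text
t: 17.85
tcp_pos: [0.5189, 0.2007, 0.1613]
tcp_rot: [2.32, 2.112, 0.012]
contact_force: [0.6, -0.1, -0.9]
gripper_width: 0.0342
finger_force: 0.0
```

Call:
{"api": "carry_out", "payload": {
  "targets": [
    {"delta_pos": [0, 0, 0], "yaw": 0, "grip": 0.2}
  ]
}}

```text
t: 17.98
tcp_pos: [0.5151, 0.1988, 0.1566]
tcp_rot: [-2.324, -2.113, 0.002]
contact_force: [-0.6, -0.7, 0.5]
gripper_width: 0.034
finger_force: 0.0
```

```bash
python3 - <<'E'
from h import *
f=look("w12"); im=f["img"]
# brightness/hue profile along bay axis at several lateral offsets, z=.014 plane
hsv=cv2.cvtColor(im,cv2.COLOR_RGB2HSV)
for q in [-.02,0.0,.02]:
    print(q,[(b,*hsv[int(p[1]),int(p[0])].tolist()) for b in range(126,174,2) for p in [proj(f,[*(O+b/1000*ex+q*ey),.014]).round()] if 0<=p[1]<384])
for q in [-.052,.052]:
    p=proj(f,[*(O+q*ey),.032]); print("post",p)
    y=((hsv[...,0]>19)&(hsv[...,0]<33)&(hsv[...,1]>90)).astype(np.uint8)
    u,v=p.round().astype(int); k=np.zeros_like(y); k[max(v-22,0):v+23,u-22:u+23]=1
    c=max(cv2.findContours(y*k,0,2)[0],key=cv2.contourArea,default=None)
    if c is not None: e=cv2.minEnclosingCircle(c); print(e,bay(ray(f,*e[0],.032)))
r=cut_out(f,"bay")
for b in r[:1]: print(b["score"],np.argwhere(b["pixels"]).min(0),np.argwhere(b["pixels"]).max(0))
E
```

```text
t 17.975 tcp [0.5151 0.1988 0.1566] bay [49.6  4.7] tooly -5.5 w 0.034 F [-0.6 -0.7  0.5]
(0.91, array([522.4, 240.1, 117.6,  74.2,  84.6]))
calc bay [91.4  1.4] 0.09999999999999432
-0.02 [(126, 36, 15, 250), (128, 37, 13, 251), (130, 33, 9, 251), (132, 35, 6, 251), (134, 34, 8, 251), (136, 39, 21, 247), (138, 39, 31, 240), (140, 42, 34, 38), (142, 108, 28, 46), (144, 107, 27, 66), (146, 107, 27, 65), (148, 107, 29, 61), (150, 12, 134, 42), (152, 11, 164, 159), (154, 12, 157, 224), (156, 15, 143, 246), (158, 15, 144, 245), (160, 15, 145, 244), (162, 15, 144, 244), (164, 13, 155, 228), (166, 22, 43, 226), (168, 24, 44, 228), (170, 24, 43, 229), (172, 24, 42, 230)]
0.0 [(126, 38, 16, 249), (128, 39, 21, 245), (130, 39, 17, 250), (132, 38, 16, 251), (134, 39, 14, 251), (136, 36, 15, 250), (138, 39, 21, 248), (140, 45, 41, 37), (142, 114, 26, 50), (144, 109, 30, 67), (146, 103, 27, 66), (148, 111, 30, 60), (150, 12, 134, 42), (152, 11, 165, 131), (154, 12, 157, 224), (156, 90, 1, 250), (158, 120, 1, 251), (160, 120, 1, 251), (162, 11, 11, 249), (164, 14, 151, 234), (166, 23, 46, 211), (168, 24, 44, 221), (170, 23, 43, 221), (172, 23, 43, 221)]
0.02 [(126, 38, 19, 248), (128, 36, 15, 249), (130, 36, 15, 250), (132, 36, 14, 250), (134, 38, 18, 249), (136, 39, 22, 245), (138, 38, 33, 237), (140, 25, 57, 49), (142, 10, 13, 58), (144, 120, 7, 70), (146, 105, 15, 70), (148, 0, 0, 60), (150, 14, 88, 61), (152, 12, 157, 109), (154, 12, 156, 204), (156, 15, 141, 246), (158, 15, 140, 247), (160, 15, 142, 246), (162, 15, 141, 246), (164, 14, 147, 241), (166, 21, 53, 182), (168, 24, 40, 212), (170, 24, 39, 211), (172, 23, 39, 210)]
post [306.12900121 224.8620543 ]
((306.0, 229.0), 8.544103622436523) [ -4.6 -52.1]
post [204.23320751 224.67829045]
((202.37754821777344, 222.2346954345703), 10.333013534545898) [ 2.7 53.8]
0.73 [ 49 192] [233 322]
```

```bash
python3 -c "
from plant import arm
print(arm.sign_off())"
```

```text
the job is handed in; nothing more can be done
None
```

The job is handed in: the calculator is in its bay, measured about 91 mm in (home is 90 mm), 1.4 mm off centre and square within 1°, and the hand is clear above it. I felt no push-back from the back rail; the camera shows the calculator's end right at it, within about 1 mm. The verdict was not reported back.

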